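# Tip the drained sample tubs back onto their bottoms

## Task

Two washed sample tubs, one white and one grey, were left standing on end to drain. With the fingertips, gently push each one over where it stands so that it ends flat on its bottom with its open side facing up, ready for sorting. Do not pinch, lift or drag the tubs, never let one topple any other way, and leave the vials and everything else on the table undisturbed.

Things in the scene. Friction and masses are not known exactly. Their poses are not given: they have to be found in the camera images.
- tub_white: white open plastic tub, 150 long x 100 wide x 70 deep, walls 4 mm, 0.11-0.23 kg, empty, loose; starts standing on one 100 x 70 end, 150 mm tall, open side roughly facing the robot (within 35 deg). Origin: centre of that end. z up along the length, y along the width, x across the depth: open side at x = -35 mm, closed bottom (blue label) at +35 mm. Lying right, x points straight down
- tub_grey: grey open plastic tub, 150 long x 100 wide x 70 deep, walls 4 mm, 0.11-0.23 kg, empty, loose; starts standing on one 100 x 70 end, 150 mm tall, open side roughly facing away from the robot (within 35 deg). Origin: centre of that end. z up along the length, y along the width, x across the depth: open side at x = -35 mm, closed bottom (blue label) at +35 mm. Lying right, x points straight down
- tub_white_heel (a point): middle of the white tub's heel edge, where its bottom meets the end it stands on (35, 0, 0 mm in the tub's frame, same axes). The tub pivots on this edge, passes balance after about 20 degrees, then falls by itself onto its bottom, covering the table from this edge to 150 mm along the starting +x
- tub_grey_heel (a point): middle of the grey tub's heel edge, where its bottom meets the end it stands on (35, 0, 0 mm in the tub's frame, same axes). The tub pivots on this edge, passes balance after about 20 degrees, then falls by itself onto its bottom, covering the table from this edge to 150 mm along the starting +x
- tub_white_rim (a point): middle of the upper edge of the white tub's open side (-35, 0, 150 mm in the tub's frame, same axes), on the 4 mm end wall: the place to push, towards the tub's +x, with under 2 N; after some 50 to 70 mm the tub falls away. The edge rises to 165 mm as it tips: keep thick parts of the fingers above that. The opening is right below, so fingertips may hang past it
- tub_grey_rim (a point): middle of the upper edge of the grey tub's open side (-35, 0, 150 mm in the tub's frame, same axes), on the 4 mm end wall: the place to push, towards the tub's +x, with under 2 N; after some 50 to 70 mm the tub falls away. The edge rises to 165 mm as it tips: keep thick parts of the fingers above that. The opening is right below, so fingertips may hang past it
- vial_a: loose capped sample vial standing upright, clear with a blank white label and white cap, 32 mm across, 74 mm tall, 50 g; origin under its centre, z up. Stands beside the white tub, 95 to 120 mm from its origin along its +y. Leave alone
- vial_b: loose capped sample vial standing upright, clear with a blank white label and white cap, 32 mm across, 74 mm tall, 50 g; origin under its centre, z up. Stands beside the grey tub, 95 to 120 mm from its origin along its -y. Leave alone
- jar: loose glass jar with lid, 60 mm across, 75 mm tall, standing at the left; origin under its centre, z up. Leave alone
- forceps: yellow forceps, 130 x 10 x 7 mm, lying flat beyond the tubs; origin under its centre. Leave alone
Mind the look-alikes: they are no part of the job. Leave any turquoise look-alike of the tub_white alone.

How it is judged:
At the end, for the whole second after the job is handed in: both tubs lie flat on their bottoms with the open side up (within about 8 degrees), at rest, each heel edge on the table (below 12 mm) and within 80 mm of where it started; the vials, jar and forceps are within 30 mm of their places, and the upright ones still upright (angle between each of tub_white, tub_grey's own x axis and vertical above 3 rad and height (world z) of each of tub_white_heel, tub_grey_heel below 0.012 m and distance of each of tub_white_heel, tub_grey_heel from where it was at the start of the episode below 0.08 m and linear speed of each of tub_white, tub_grey below 0.03 m/s and angular speed of each of tub_white, tub_grey below 0.2 rad/s and not (distance of vial_a from where it was at the start of the episode above 0.03 m) and not (distance of vial_b from where it was at the start of the episode above 0.03 m) and not (distance of jar from where it was at the start of the episode above 0.03 m) and not (distance of forceps from where it was at the start of the episode above 0.03 m) and angle between each of vial_a, vial_b, jar's own z axis and vertical below 0.3 rad); the robot touches nothing.
It fails at once if a tub is lifted, or toppled any other way than onto its bottom (heel edge midpoint more than 30 mm above the table) (height (world z) of any of tub_white_heel, tub_grey_heel above 0.03 m).
It fails at once if a tub is dragged or shoved away (heel more than 80 mm from its start) (distance of any of tub_white_heel, tub_grey_heel from where it was at the start of the episode above 0.08 m).
It fails at once if a tub is pinched or shoved hard (fingers press on it with more than 25 N) (contact force between the fingers and tub_white above 25 N or contact force between the fingers and tub_grey above 25 N).
It fails at once if a bystander (vial, jar, forceps) is moved more than 30 mm or knocked over (distance of any of vial_a, vial_b, jar, forceps from where it was at the start of the episode above 0.03 m or angle between any of vial_a, vial_b, jar's own z axis and vertical above 0.5 rad).
It also fails if it takes over 45 s, if anything falls off the work surface, if the arm or the gripper's body presses on something with over 40 N, if the wrist force passes 120 N, or if a joint passes its speed limit or range.

## Robot

A 6-joint arm with a two-finger parallel gripper is mounted at the origin on the work surface. World frame = base frame: x ahead of the robot, y to its left, z up, the work surface at z = 0. Lengths are in m, angles in rad, forces in N, time in s.
With the tool pointing down it reaches from about 0.375 to 0.975 m from the base axis. Payload 3.8 kg.
Tool frame: the origin (TCP) lies between the finger pads; the fingertips stand 8 mm ahead of it and the grasp point (between the pads) lies 11 mm behind it (tips_ahead is the distance from the TCP to the fingertips, in m); z points along the fingers, y is the line along which they close (so a half turn about z gives the same grasp; the last joint's range is limited). The gripper opens to 85 mm and grips with 20 to 120 N. Pads are 22 mm wide; open, the fingers measure 114 mm over their backs; the gripper's body (76 mm by 85 mm) begins 54 mm behind the grasp point. The pads swing forward as they close: fully open they stand 13 mm farther back than shut.
Start: joints at [-1.306, 0.264, 1.604, -0, 1.274, -0.037], TCP at [0.201, -0.644, 0.239] pointing down, gripper open.
Joint ranges: [-2.63, 2.63], [-0.94, 2.18], [0.31, 2.57], [-1.31, 4.45], [0, 2.66], [-2.55, 2.55]. Speed limits (rad/s): [2.57, 2.57, 3.14, 3.14, 3.14, 3.14].

## Interface

Orientations are given as a unit quaternion [x, y, z, w].
In Python, from station import * gives the robot as it stands.
- The arm moves only by the tool jog_arm, never from a script. Its argument "rows" is a list of rows, each an object with "jaw": the closure, from 0 (fully open) to 1 (shut); "translation": the shift along the tool's x, y, z in m, a list of three; "delta_rot": the turn, a rotation vector about the tool's x, y, z in rad, a list of three. A call has 1 to 12 rows; each row shifts and turns the commanded pose from where the row before left it, along the tool's axes as they then stand; what a row does not reach is not made up. A row lasts 1/12 s, in which the tool goes at most 41.7 mm and 7.16 degrees, less where a joint would pass 70% of its speed; a pose out of reach is approached as far as the arm can. A call is refused whole if a number of a shift passes 0.0417 or a number of a turn 0.125, either way. A call with a gripper value outside its range is refused whole. The fingers move at their own pace and stop on an object; the grip force is fixed at half the most. Time passes only in rows, so rows that do not move let the fingers close. It gives the time, the measured TCP pose, the force, the opening and the grip force at its end, in the units of the state.
- get_state(): the state, without advancing time (a new reading comes with each control period).
- capture(name): name is "scene" or "top"; returns a dict with "image" (480x640x3 uint8, red, green, blue), "fx", "fy", "cx", "cy" (pixels), "eye" and "attitude" of the camera in the world. Camera axes: x right, y down, z forward; pixel columns grow to the right and rows downward; lengths in m; the calibration is good to about 2 mm. A picture is of the moment at which its call begins. There is no depth.
- finish_job(): hands the job in; it is judged then, once.
Trained networks look in the newest picture that a camera, given by its name, has taken for a name from the list of things; names that differ only in an ending like _2 or _b are one class to them, and where a whole thing is asked for, a point or a joint stands for the part that bears it (a point fixed in the world has none). Each returns a list of dicts, best first, with "conf" (0 to 1); they miss things now and then, are a little off and sometimes report something else, mostly with a low value. They report only what shows in the picture. A call takes as long as a camera call. They do not tell look-alikes from the thing itself.
- silhouettes(thing, camera): "mask" (480x640 bool, what is visible of it) and "rect" ([left, top, width, height] in pixels, round what is visible of it).
- place_of(thing, camera): "point" ([column, row] in pixels: a listed point, or the origin of a listed thing).
The state is a dict: "t": time; "joint_positions": joint angles; "qvel": joint speeds; "effort": joint torques, N m; "tool_pos": TCP position; "tcp_rot": TCP orientation; "ft_force": force on the tool from outside, world axes, zero at the start; "moment": the same for the moment, N m; "grip_width": finger opening in m; "grasp_force": force on a finger pad.
Only numpy, scipy, OpenCV 4.12 (cv2) and the standard library are available. Lean on these libraries where they do the work, as an engineer would, in place of code of your own. Each camera call takes 0.05 s, during which the arm holds its last target. There are 200 camera calls.

## Working session

There is one attempt and no reset: what is moved stays moved. The work goes in short steps, Python scripts to look and compute and a tool call to move; the robot and the scene stay as the last step left them, time stands still between calls to the robot, and variables do not carry over. Pictures are saved under pics/ and viewed, at most 10 in all, crops included, and the job is handed in when it is done.

Besides the shell and the picture viewer there is one more tool, called after ">>>" as name([rows], argument=value, ...), one row to a line, values as JSON. jog_arm: Moves the arm, as the interface text tells. Its arguments: {"type":"object","properties":{"rows":{"type":"array"}},"required":["rows"]}

```bash
mkdir -p pics; cat > h.py <<'E'
from station import *
import numpy as np, cv2
from scipy.spatial.transform import Rotation as R
def ray(c,p):
    d=np.array([(p[0]-c["cx"])/c["fx"],(p[1]-c["cy"])/c["fy"],1.0])
    return np.array(c["eye"]),rot(c)@d
def rot(c):
    a=np.array(c["attitude"]); return a if a.shape==(3,3) else R.from_quat(a).as_matrix()
def at_z(c,p,z):
    o,d=ray(c,p); return o+d*(z-o[2])/d[2]
def proj(c,X):
    q=(np.atleast_2d(X)-np.array(c["eye"]))@rot(c); return np.c_[q[:,0]/q[:,2]*c["fx"]+c["cx"],q[:,1]/q[:,2]*c["fy"]+c["cy"]]
E
cat > a.py <<'E'
from h import *
C={n:capture(n) for n in("scene","top")}
for n,c in C.items():
    cv2.imwrite(f"pics/{n}0.png",c["image"][:,:,::-1]); print(n,np.round(c["eye"],3),np.round(c["attitude"],3))
    for t,z in [("tub_white",0),("tub_grey",0),("tub_white_heel",0),("tub_grey_heel",0),("tub_white_rim",.15),("tub_grey_rim",.15),("vial_a",0),("jar",0),("forceps",0)]:
        for r in place_of(t,n): print(t,np.round(r["conf"],2),np.round(r["point"],1),np.round(at_z(c,r["point"],z)[:2],3))
print(get_state()["t"],get_state()["tcp_rot"])
E
python3 a.py
```

```text
scene [1.486 0.573 0.881] [ 0.454  0.768 -0.395 -0.218]
tub_white 0.8 [162.3 237.5] [ 0.644 -0.369]
tub_white 0.73 [234.5 236. ] [ 0.553 -0.21 ]
tub_grey 0.7 [374.5 280. ] [0.542 0.173]
tub_white_heel 0.9 [160.8 228.7] [ 0.616 -0.398]
tub_white_heel 0.77 [237.8 190.6] [ 0.372 -0.329]
tub_white_heel 0.75 [234.1 248.4] [ 0.595 -0.181]
tub_grey_heel 0.63 [371.8 269.9] [0.512 0.152]
tub_white_rim 0.94 [232.9 154.9] [ 0.426 -0.288]
tub_white_rim 0.75 [235.1 179.5] [ 0.524 -0.21 ]
tub_grey_rim 0.68 [374.9 239. ] [0.585 0.187]
tub_grey_rim 0.5 [255.3 316.5] [0.89  0.097]
vial_a 0.97 [422.8 286.3] [0.511 0.277]
vial_a 0.9 [281.2 236.7] [ 0.5   -0.104]
vial_a 0.62 [375.5 278.8] [0.537 0.173]
jar 0.83 [515.1 278. ] [0.386 0.45 ]
forceps 0.68 [253.6 317.4] [ 0.772 -0.002]
top [0.511 0.036 1.357] [ 0.711 -0.703  0.01  -0.022]
tub_white 0.94 [460.5 223. ] [ 0.634 -0.371]
tub_white 0.67 [400.2 248. ] [ 0.555 -0.188]
tub_white 0.57 [439.8 298.5] [ 0.403 -0.308]
tub_grey 0.8 [285.9 250.8] [0.543 0.161]
tub_white_heel 0.82 [444.7 311.2] [ 0.365 -0.323]
tub_white_heel 0.27 [272.5 238.4] [0.58  0.203]
tub_grey_heel 0.68 [287.3 261.8] [0.509 0.156]
tub_white_rim 0.84 [418.3 255.7] [ 0.53  -0.212]
tub_white_rim 0.79 [446.2 292.5] [ 0.432 -0.287]
tub_grey_rim 0.86 [271.8 238.2] [0.573 0.186]
vial_a 0.61 [371.9 266. ] [ 0.499 -0.102]
vial_a 0.47 [248.3 255.3] [0.528 0.276]
vial_a 0.27 [283.2 252.7] [0.537 0.169]
jar 0.81 [186.7 301.7] [0.384 0.462]
forceps 0.44 [335.5 176.4] [0.774 0.011]
1.0 [9.88639236e-01 1.50307889e-01 6.30613220e-06 1.35312728e-05]
```

View pics/scene0.png

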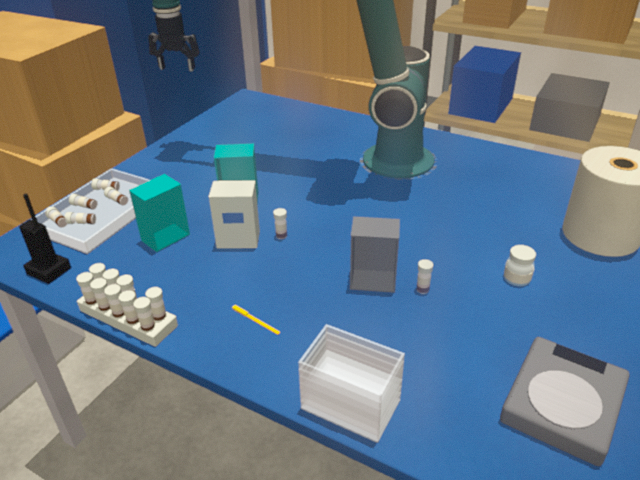

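View pics/top0.png

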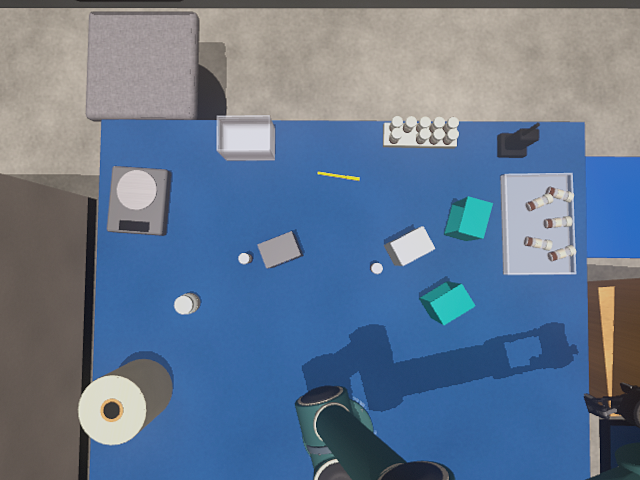

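The white tub is at scene (234,214) / top (411,245), with the blue label visible. The two turquoise look-alikes are at top (469,217) and (447,303), so I will leave those. The grey tub is at scene (375,255) / top (280,249). The vials are at top (376,268) and (245,258). Next I fit the tub poses and take a confirming crop.

```bash
cat > fit.py <<'E'
from h import *
from scipy.optimize import minimize
C={n:capture(n) for n in("scene","top")}
px={"tub_white":{"scene":(234,200),"top":(411,245)},"tub_grey":{"scene":(375,240),"top":(280,249)}}
st={"tub_white":(.555,-.19,.5),"tub_grey":(.543,.165,3.5)}
box=np.array([(x,y,z) for x in(-.035,.035) for y in(-.05,.05) for z in(0,.15)])
for t in px:
    M={}
    for n,c in C.items():
        for r in silhouettes(t,n):
            u,v=px[t][n]
            if r["mask"][v,u]: M[n]=r["mask"]; print(t,n,round(r["conf"],2),r["rect"],int(r["mask"].sum())); break
    S=8
    def world(p): return box@R.from_euler("z",p[2]).as_matrix().T+[p[0],p[1],0]
    def cost(p):
        s=0
        for n,m in M.items():
            h=cv2.convexHull(proj(C[n],world(p)).astype(np.float32))
            k=cv2.fillConvexPoly(np.zeros((480*3,640*3),np.uint8),np.round((h*3+1)*16).astype(np.int32),1,shift=4)>0
            b=np.kron(m,np.ones((3,3)))>0
            s+=1-(k&b).sum()/(k|b).sum()
        return s
    best=min((minimize(cost,np.array(st[t])+[0,0,d],method="Nelder-Mead",options=dict(initial_simplex=np.array(st[t])+[0,0,d]+np.array([[0,0,0],[.02,0,0],[0,.02,0],[0,0,.2]]),maxiter=120)) for d in(-.2,.1)),key=lambda r:r.fun)
    p=best.x; d=np.array([np.cos(p[2]),np.sin(p[2])])
    print(t,np.round(p,4),"deg",np.round(np.degrees(p[2]),1),"cost",round(best.fun,3),"rim",np.round(p[:2]-.035*d,3),"heel",np.round(p[:2]+.035*d,3))
    for n,c in C.items():
        h=cv2.convexHull(proj(c,world(p)).astype(np.float32)); cv2.polylines(c["image"],[np.round(h).astype(np.int32)],True,(255,0,0),1)
a=cv2.resize(C["top"]["image"][190:340,160:510],(800,343),interpolation=cv2.INTER_CUBIC); b=cv2.resize(C["scene"]["image"][140:300,130:440],(480,248),interpolation=cv2.INTER_CUBIC)
o=np.zeros((600,800,3),np.uint8); o[:343]=a; o[350:598,:480]=b
cv2.imwrite("pics/fit.png",o[:,:,::-1])
E
python3 fit.py
```

```text
tub_white scene 0.59 [208.1, 179.8, 49.0, 66.8] 3020
tub_white top 0.72 [382.4, 226.3, 53.0, 40.9] 1209
tub_white [ 0.5575 -0.1958  0.4951] deg 28.4 cost 0.079 rim [ 0.527 -0.212] heel [ 0.588 -0.179]
tub_grey scene 0.79 [352.8, 218.2, 47.4, 72.8] 3434
tub_grey top 0.89 [256.8, 232.8, 45.1, 35.4] 1037
tub_grey [0.5433 0.1679 3.5447] deg 203.1 cost 0.09 rim [0.576 0.182] heel [0.511 0.154]
```

View pics/fit.png

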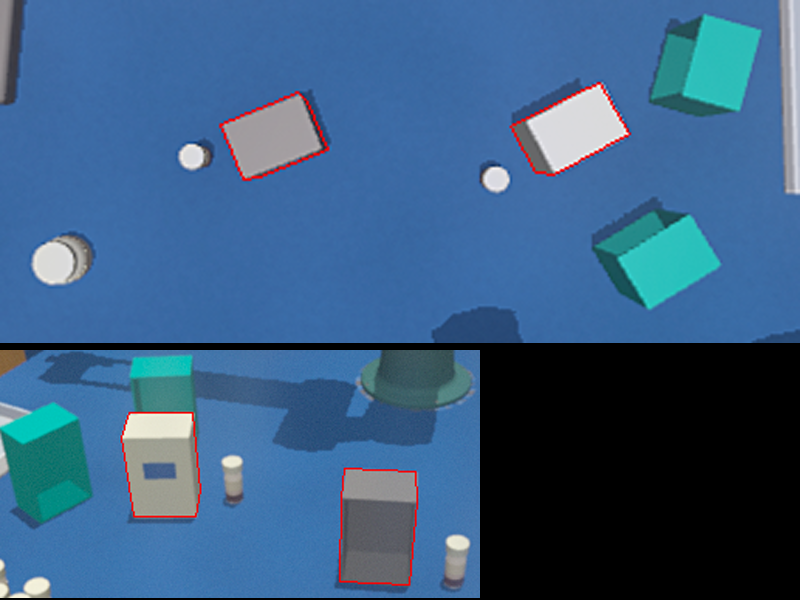

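White is confirmed: it has the label and its open side faces the robot at yaw 28°. Grey's open side faces away, with its x axis at yaw 203°. I'll close the fingers, turn the tool x axis to 28.4° and approach from above.

>>> jog_arm([
  {"jaw": 1, "translation": [0, 0, 0], "delta_rot": [0, 0, -0.1]},
  {"jaw": 1, "translation": [0, 0, 0], "delta_rot": [0, 0, -0.095]},
  {"jaw": 1, "translation": [0.032, -0.016, 0], "delta_rot": [0, 0, 0]},
  {"jaw": 1, "translation": [0.032, -0.016, 0], "delta_rot": [0, 0, 0]},
  {"jaw": 1, "translation": [0.032, -0.016, 0], "delta_rot": [0, 0, 0]},
  {"jaw": 1, "translation": [0.032, -0.016, 0], "delta_rot": [0, 0, 0]},
  {"jaw": 1, "translation": [0.032, -0.016, 0], "delta_rot": [0, 0, 0]},
  {"jaw": 1, "translation": [0.032, -0.016, 0], "delta_rot": [0, 0, 0]},
  {"jaw": 1, "translation": [0.032, -0.016, 0], "delta_rot": [0, 0, 0]},
  {"jaw": 1, "translation": [0.032, -0.016, 0], "delta_rot": [0, 0, 0]},
  {"jaw": 1, "translation": [0.032, -0.016, 0], "delta_rot": [0, 0, 0]},
  {"jaw": 1, "translation": [0.032, -0.016, 0], "delta_rot": [0, 0, 0]},
])

```text
t: 2.3
tool_pos: [0.4064, -0.3498, 0.2396]
tcp_rot: [0.969, 0.246, 0.0, 0.0]
ft_force: [0.8, 0.1, -0.7]
grip_width: 0.0
grasp_force: 0.0
```

>>> jog_arm([
  {"jaw": 1, "translation": [0.0316, -0.0161, 0], "delta_rot": [0, 0, 0]},
  {"jaw": 1, "translation": [0.0316, -0.0161, 0], "delta_rot": [0, 0, 0]},
  {"jaw": 1, "translation": [0.0316, -0.0161, 0], "delta_rot": [0, 0, 0]},
  {"jaw": 1, "translation": [0.0316, -0.0161, 0], "delta_rot": [0, 0, 0]},
  {"jaw": 1, "translation": [0, 0, 0.03], "delta_rot": [0, 0, 0]},
  {"jaw": 1, "translation": [0, 0, 0.03], "delta_rot": [0, 0, 0]},
  {"jaw": 1, "translation": [0, 0, 0.03], "delta_rot": [0, 0, 0]},
  {"jaw": 1, "translation": [0, 0, 0], "delta_rot": [0, 0, 0]},
  {"jaw": 1, "translation": [0, 0, 0], "delta_rot": [0, 0, 0]},
])

```text
t: 3.05
tool_pos: [0.4846, -0.2335, 0.1477]
tcp_rot: [0.969, 0.246, -0.002, -0.002]
ft_force: [-0.5, 0.4, 0.6]
grip_width: -0.0001
grasp_force: 0.0
```

```bash
python3 - <<'E'
from h import *
o=np.zeros((600,800,3),np.uint8)
c=capture("scene"); o[:343]=cv2.resize(c["image"][140:290,110:460],(800,343),interpolation=cv2.INTER_CUBIC)
c=capture("top"); o[350:598,:480]=cv2.resize(c["image"][200:330,350:600],(480,248),interpolation=cv2.INTER_CUBIC)
cv2.imwrite("pics/c1.png",o[:,:,::-1]); s=get_state(); print(s["t"],s["tool_pos"],s["ft_force"])
E
```

```text
3.15 [ 0.48717229 -0.23522878  0.1511384 ] [ 0.97809852 -0.63952222  1.1900537 ]
```

View pics/c1.png

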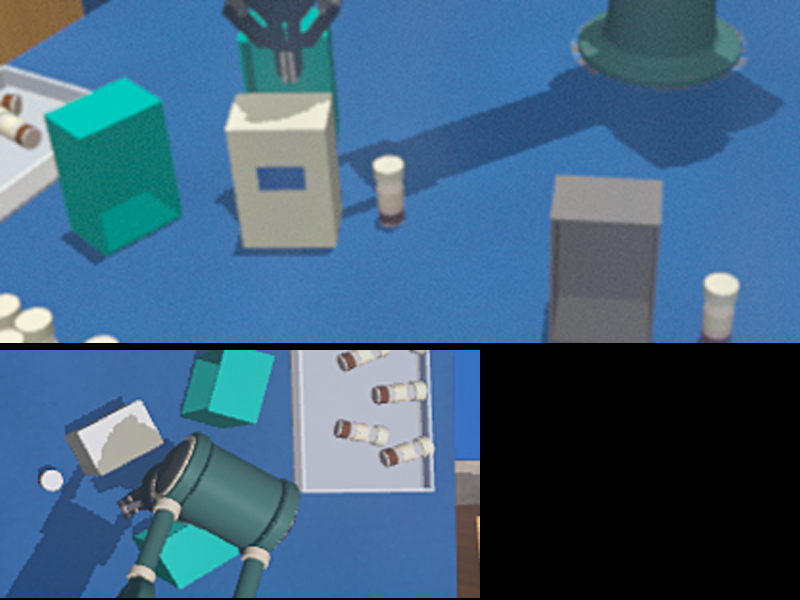

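The gripper stands behind the white tub's rim, centred on it, with no contact (crop (288,65)). I'll lower 4 mm and push slowly.

>>> jog_arm([
  {"jaw": 1, "translation": [0.01, 0, 0.004], "delta_rot": [0, 0, 0]},
  {"jaw": 1, "translation": [0.01, 0, 0], "delta_rot": [0, 0, 0]},
  {"jaw": 1, "translation": [0.005, 0, 0], "delta_rot": [0, 0, 0]},
  {"jaw": 1, "translation": [0.005, 0, 0], "delta_rot": [0, 0, 0]},
  {"jaw": 1, "translation": [0.005, 0, 0], "delta_rot": [0, 0, 0]},
  {"jaw": 1, "translation": [0.005, 0, 0], "delta_rot": [0, 0, 0]},
  {"jaw": 1, "translation": [0.005, 0, 0], "delta_rot": [0, 0, 0]},
  {"jaw": 1, "translation": [0.005, 0, 0], "delta_rot": [0, 0, 0]},
  {"jaw": 1, "translation": [0.005, 0, 0], "delta_rot": [0, 0, 0]},
  {"jaw": 1, "translation": [0.005, 0, 0], "delta_rot": [0, 0, 0]},
])

```text
t: 3.98
tool_pos: [0.5392, -0.2056, 0.1452]
tcp_rot: [0.969, 0.246, -0.0, -0.0]
ft_force: [-0.2, -0.3, 0.1]
grip_width: -0.0002
grasp_force: 0.1
```

```bash
cat > look.py <<'E'
from h import *
import sys
o=np.zeros((600,800,3),np.uint8)
c=capture("scene"); o[:343]=cv2.resize(c["image"][150:300,110:460],(800,343),interpolation=cv2.INTER_CUBIC)
c=capture("top"); o[350:598,:700]=cv2.resize(c["image"][180:322,200:600],(700,248),interpolation=cv2.INTER_CUBIC)
cv2.imwrite(f"pics/{sys.argv[1]}.png",o[:,:,::-1]); s=get_state(); print(s["t"],s["tool_pos"],s["ft_force"])
E
python3 look.py c2
```

```text
4.0833 [ 0.5395848  -0.20550464  0.14528292] [-0.20498906  0.6595059  -0.54080672]
```

View pics/c2.png

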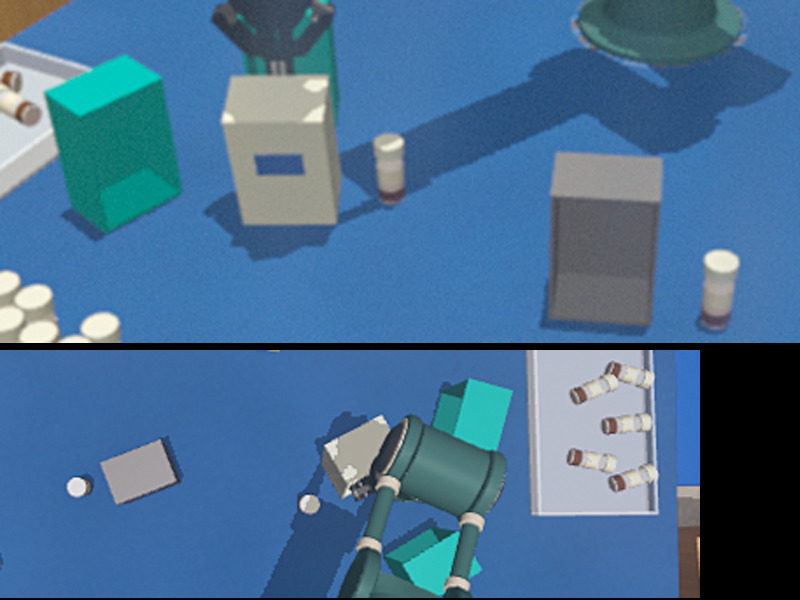

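The white tub is tipping about its heel, which has not moved (bottom edge still at crop (290,222)). Continuing the push.

>>> jog_arm([
  {"jaw": 1, "translation": [0.005, 0, 0], "delta_rot": [0, 0, 0]},
  {"jaw": 1, "translation": [0.005, 0, 0], "delta_rot": [0, 0, 0]},
  {"jaw": 1, "translation": [0.005, 0, 0], "delta_rot": [0, 0, 0]},
  {"jaw": 1, "translation": [0.005, 0, 0], "delta_rot": [0, 0, 0]},
  {"jaw": 1, "translation": [0.005, 0, 0], "delta_rot": [0, 0, 0]},
  {"jaw": 1, "translation": [0.005, 0, 0], "delta_rot": [0, 0, 0]},
  {"jaw": 1, "translation": [0.005, 0, 0], "delta_rot": [0, 0, 0]},
  {"jaw": 1, "translation": [0.005, 0, 0], "delta_rot": [0, 0, 0]},
  {"jaw": 1, "translation": [0, 0, 0], "delta_rot": [0, 0, 0]},
  {"jaw": 1, "translation": [0, 0, 0], "delta_rot": [0, 0, 0]},
  {"jaw": 1, "translation": [0, 0, 0], "delta_rot": [0, 0, 0]},
  {"jaw": 1, "translation": [0, 0, 0], "delta_rot": [0, 0, 0]},
])

```text
t: 5.08
tool_pos: [0.5738, -0.1868, 0.1452]
tcp_rot: [0.969, 0.246, -0.0, -0.0]
ft_force: [0.5, 0.1, -0.1]
grip_width: 0.0001
grasp_force: 0.0
```

```bash
python3 look.py c3
```

```text
5.1833 [ 0.57380307 -0.18693928  0.14528116] [ 0.30261328 -0.52100702 -0.10875868]
```

View pics/c3.png

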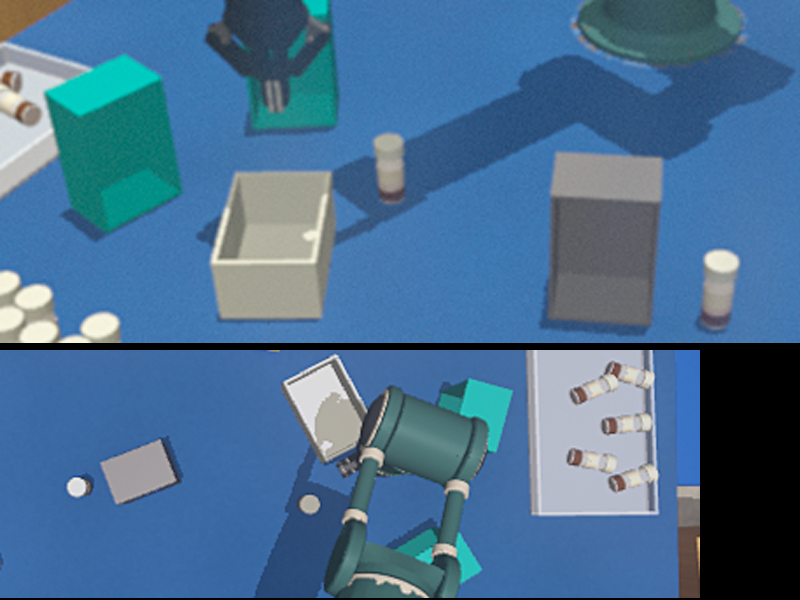

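White lies flat with its open side up (crop (270,240)), and the vials are untouched. Next is grey: lift, turn to yaw 23.1° and cross over.

>>> jog_arm([
  {"jaw": 1, "translation": [0, 0, -0.03], "delta_rot": [0, 0, 0]},
  {"jaw": 1, "translation": [0, 0, -0.03], "delta_rot": [0, 0, 0]},
  {"jaw": 1, "translation": [0, 0, -0.03], "delta_rot": [0, 0, 0.0935]},
  {"jaw": 1, "translation": [0.0174, -0.0308, 0], "delta_rot": [0, 0, 0]},
  {"jaw": 1, "translation": [0.0174, -0.0308, 0], "delta_rot": [0, 0, 0]},
  {"jaw": 1, "translation": [0.0174, -0.0308, 0], "delta_rot": [0, 0, 0]},
  {"jaw": 1, "translation": [0.0174, -0.0308, 0], "delta_rot": [0, 0, 0]},
  {"jaw": 1, "translation": [0.0174, -0.0308, 0], "delta_rot": [0, 0, 0]},
  {"jaw": 1, "translation": [0.0174, -0.0308, 0], "delta_rot": [0, 0, 0]},
  {"jaw": 1, "translation": [0.0174, -0.0308, 0], "delta_rot": [0, 0, 0]},
  {"jaw": 1, "translation": [0.0174, -0.0308, 0], "delta_rot": [0, 0, 0]},
  {"jaw": 1, "translation": [0.0174, -0.0308, 0], "delta_rot": [0, 0, 0]},
])

```text
t: 6.18
tool_pos: [0.6091, 0.1311, 0.2354]
tcp_rot: [0.98, 0.2, 0.0, 0.0]
ft_force: [0.3, -0.0, -0.0]
grip_width: -0.0003
grasp_force: 0.0
```

>>> jog_arm([
  {"jaw": 1, "translation": [0.0174, -0.0308, 0], "delta_rot": [0, 0, 0]},
  {"jaw": 1, "translation": [0.0174, -0.0308, 0], "delta_rot": [0, 0, 0]},
  {"jaw": 1, "translation": [0, 0, 0], "delta_rot": [0, 0, 0]},
  {"jaw": 1, "translation": [0, 0, 0], "delta_rot": [0, 0, 0]},
])

```text
t: 6.52
tool_pos: [0.6168, 0.2017, 0.235]
tcp_rot: [0.979, 0.202, -0.0, 0.0]
ft_force: [-0.1, -0.0, 0.5]
grip_width: 0.0001
grasp_force: 0.0
```

>>> jog_arm([
  {"jaw": 1, "translation": [0, 0, 0.03], "delta_rot": [0, 0, 0]},
  {"jaw": 1, "translation": [0, 0, 0.03], "delta_rot": [0, 0, 0]},
  {"jaw": 1, "translation": [0, 0, 0.03], "delta_rot": [0, 0, 0]},
  {"jaw": 1, "translation": [0, 0, 0], "delta_rot": [0, 0, 0]},
  {"jaw": 1, "translation": [0, 0, 0], "delta_rot": [0, 0, 0]},
])

```text
t: 6.93
tool_pos: [0.6152, 0.198, 0.1431]
tcp_rot: [0.98, 0.2, -0.003, 0.0]
ft_force: [1.0, 0.8, 0.9]
grip_width: -0.0001
grasp_force: 0.0
```

```bash
python3 look.py c4
```

```text
7.0333 [0.61834871 0.19931723 0.14727472] [-0.16501351  0.05817723  0.46190143]
```

View pics/c4.png

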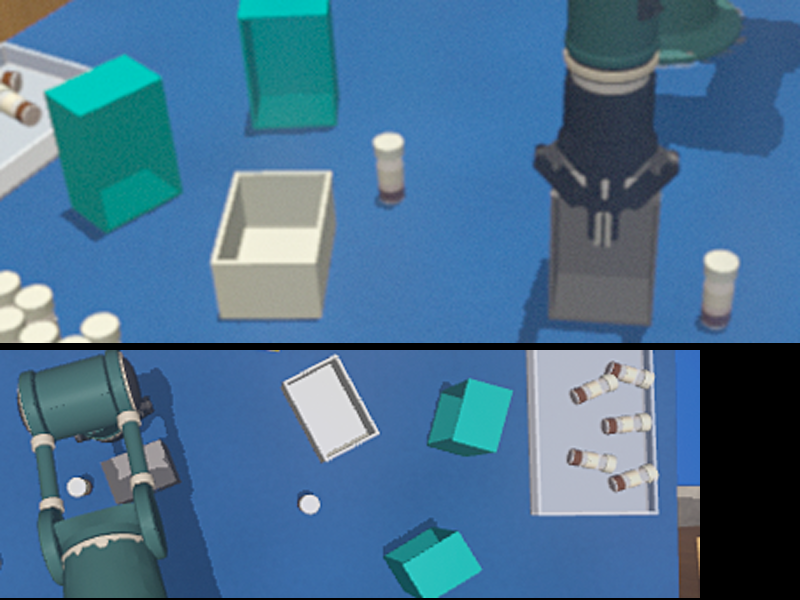

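The gripper is beyond grey's rim, centred on it and clear (crop (602,225)). White is still fine. I'll push towards -x of the tool.

>>> jog_arm([
  {"jaw": 1, "translation": [-0.01, 0, 0.002], "delta_rot": [0, 0, 0]},
  {"jaw": 1, "translation": [-0.01, 0, 0], "delta_rot": [0, 0, 0]},
  {"jaw": 1, "translation": [-0.005, 0, 0], "delta_rot": [0, 0, 0]},
  {"jaw": 1, "translation": [-0.005, 0, 0], "delta_rot": [0, 0, 0]},
  {"jaw": 1, "translation": [-0.005, 0, 0], "delta_rot": [0, 0, 0]},
  {"jaw": 1, "translation": [-0.005, 0, 0], "delta_rot": [0, 0, 0]},
  {"jaw": 1, "translation": [-0.005, 0, 0], "delta_rot": [0, 0, 0]},
  {"jaw": 1, "translation": [-0.005, 0, 0], "delta_rot": [0, 0, 0]},
  {"jaw": 1, "translation": [-0.005, 0, 0], "delta_rot": [0, 0, 0]},
  {"jaw": 1, "translation": [-0.005, 0, 0], "delta_rot": [0, 0, 0]},
])

```text
t: 7.87
tool_pos: [0.5614, 0.1762, 0.1432]
tcp_rot: [0.98, 0.2, -0.0, 0.0]
ft_force: [0.8, 0.0, 0.0]
grip_width: 0.0001
grasp_force: 0.0
```

```bash
python3 look.py c5
```

```text
7.9667 [0.56097896 0.17604548 0.14302982] [ 0.76438181 -1.08516941  0.47841331]
```

View pics/c5.png

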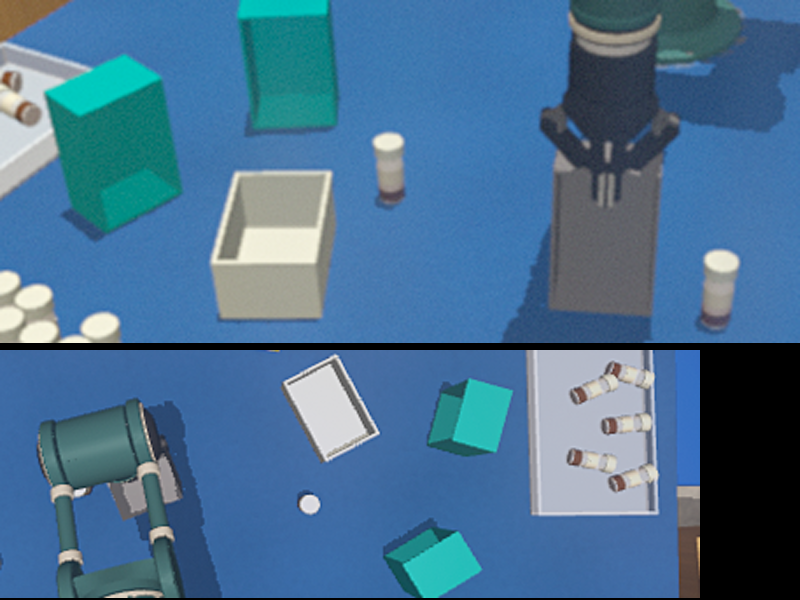

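Grey is tipping straight back towards the robot. Continuing, then I'll lift away.

>>> jog_arm([
  {"jaw": 1, "translation": [-0.005, 0, 0], "delta_rot": [0, 0, 0]},
  {"jaw": 1, "translation": [-0.005, 0, 0], "delta_rot": [0, 0, 0]},
  {"jaw": 1, "translation": [-0.005, 0, 0], "delta_rot": [0, 0, 0]},
  {"jaw": 1, "translation": [-0.005, 0, 0], "delta_rot": [0, 0, 0]},
  {"jaw": 1, "translation": [-0.005, 0, 0], "delta_rot": [0, 0, 0]},
  {"jaw": 1, "translation": [-0.005, 0, 0], "delta_rot": [0, 0, 0]},
  {"jaw": 1, "translation": [-0.005, 0, 0], "delta_rot": [0, 0, 0]},
  {"jaw": 1, "translation": [-0.005, 0, 0], "delta_rot": [0, 0, 0]},
  {"jaw": 1, "translation": [0, 0, 0], "delta_rot": [0, 0, 0]},
  {"jaw": 1, "translation": [0, 0, 0], "delta_rot": [0, 0, 0]},
  {"jaw": 1, "translation": [0, 0, 0], "delta_rot": [0, 0, 0]},
  {"jaw": 1, "translation": [0, 0, 0], "delta_rot": [0, 0, 0]},
])

```text
t: 8.97
tool_pos: [0.5254, 0.1608, 0.1434]
tcp_rot: [0.98, 0.2, 0.0, -0.0]
ft_force: [1.2, 1.0, 0.3]
grip_width: 0.0001
grasp_force: 0.0
```

```bash
python3 look.py c6
```

```text
9.0667 [0.52538205 0.16078591 0.14330942] [ 0.4545142   0.74813195 -0.03092686]
```

View pics/c6.png

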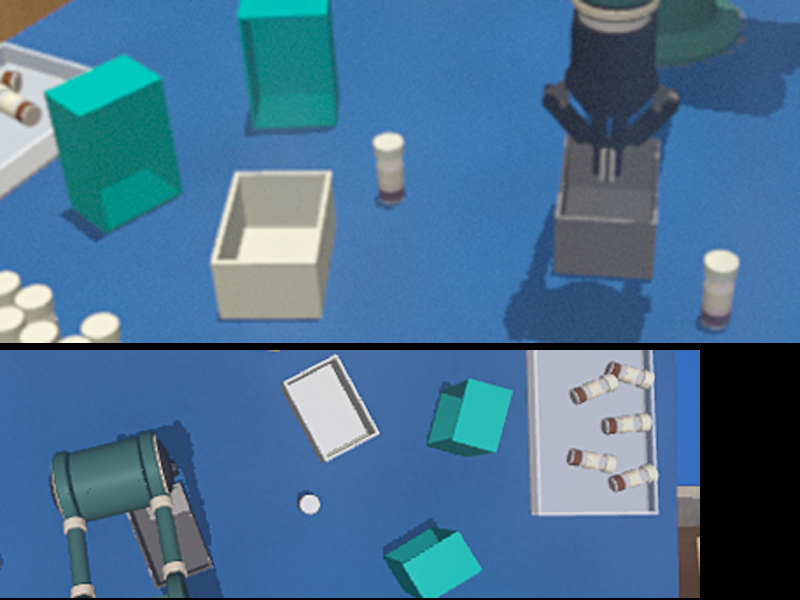

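Grey lies flat with its open side up and its heel in place. Lift clear and do a last check.

>>> jog_arm([
  {"jaw": 1, "translation": [0, 0, -0.03], "delta_rot": [0, 0, 0]},
  {"jaw": 1, "translation": [0, 0, -0.03], "delta_rot": [0, 0, 0]},
  {"jaw": 1, "translation": [0, 0, -0.03], "delta_rot": [0, 0, 0]},
  {"jaw": 1, "translation": [0, 0, 0], "delta_rot": [0, 0, 0]},
  {"jaw": 1, "translation": [0, 0, 0], "delta_rot": [0, 0, 0]},
  {"jaw": 1, "translation": [0, 0, 0], "delta_rot": [0, 0, 0]},
])

```text
t: 9.57
tool_pos: [0.525, 0.1607, 0.2329]
tcp_rot: [0.98, 0.2, -0.0, 0.0]
ft_force: [-1.1, -1.1, -0.9]
grip_width: 0.0001
grasp_force: 0.0
```

```bash
python3 - <<'E'
from h import *
c=capture("scene"); cv2.imwrite("pics/end.png",c["image"][:,:,::-1]); print(get_state()["t"])
E
```

```text
9.6167
```

View pics/end.png

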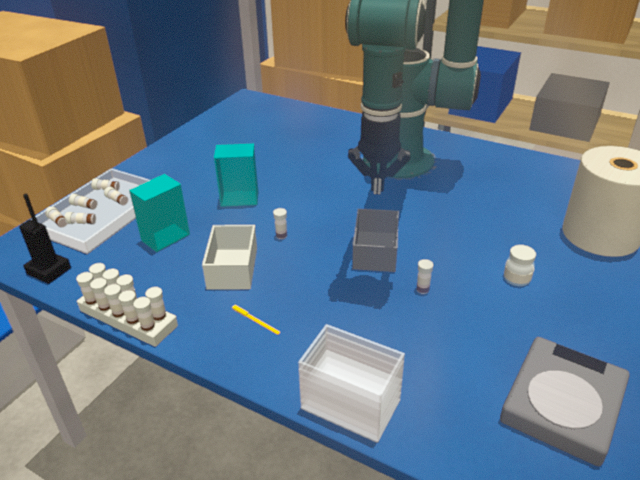

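Both tubs lie open side up at (231,257) and (376,240). The vials, jar and forceps are unmoved and the gripper is clear.

```bash
python3 -c "
from station import *
print(finish_job())"
```

```text
the job is handed in; nothing more can be done
None
```

I pushed both tubs over; in the last picture they lie flat with the open side up, and the vials, jar, forceps and turquoise look-alikes look undisturbed. I handed the job in at about 9.6 s, and `finish_job()` returned no verdict.

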